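Make up the trial load on a clockmaker's spring gauge

ROBOT

A 7-joint arm with a two-finger parallel gripper is mounted at the origin on the work surface. World frame = base frame: x ahead of the robot, y to its left, z up, the work surface at z = 0. Lengths are in m, angles in rad, forces in N, time in s.
With the tool pointing down it reaches from about 0.425 to 0.925 m from the base axis. Payload 6.8 kg.
Tool frame: the origin (TCP) lies at the very end of the fingers, on their centre line; the grasp point (between the pads) lies 19 mm behind it (grip_point_offset is the distance from the TCP to the grasp point, in m); z points along the fingers, y is the line along which they close (so a half turn about z gives the same grasp; the last joint's range is limited). The gripper opens to 85 mm and grips with 20 to 120 N. Pads are 22 mm wide; open, the fingers measure 114 mm over their backs; the gripper's body (76 mm by 85 mm) begins 54 mm behind the grasp point. The pads swing forward as they close: fully open they stand 13 mm farther back than shut.
Start: joints at [-0.108, 0.477, 0.022, 1.555, -0.011, 1.109, -0.083], TCP at [0.675, 0, 0.195] pointing down, gripper open.
Joint ranges: [-2.96, 2.96], [-0.34, 2.1], [-1.41, 1.46], [0.24, 2.44], [-1.37, 4.51], [0.17, 1.92], [-2.96, 2.96]. Speed limits (rad/s): [2.39, 2.39, 3.14, 3.14, 3.14, 3.14, 3.14].

INTERFACE

Orientations are given as a unit quaternion [w, x, y, z].
In Python, from station import * gives the robot as it stands.
- The arm moves only by the tool carry_out, never from a script. Its argument "rows" is text: rows parted by semicolons, each of 4 numbers parted by spaces: the shift along the world's x, y, z in mm, then the turn about the world's z in degrees. In form: dx dy dz yaw; .... A call has 1 to 10 rows; each row shifts and turns the commanded pose from where the row before left it; what a row does not reach is not made up. A row lasts 1/8 s, in which the tool goes at most 62.5 mm and 10.7 degrees, less where a joint would pass 70% of its speed; a pose out of reach is approached as far as the arm can. A call is refused whole if a number of a shift passes 62.5 or a number of a turn 10.7, either way. A call with a gripper value outside its range is refused whole. "claw" is the finger opening in mm, from 0 to 85.4, set as the call begins (left out, the last holds). The fingers move at their own pace and stop on an object; "force" is the grip in N (left out, the last holds). Time passes only in rows, so rows that do not move let the fingers close. It gives the time, the measured TCP pose, the force, the opening and the grip force at its end, in the units of the state.
- get_obs(): the state, without advancing time (a new reading comes with each control period).
- read_camera(name): name is "scene" or "side" or "wrist"; returns a dict with "img" (400x640x3 uint8, blue, green, red), "fov_y" (degrees; the focal length in pixels is half the picture's height over the tangent of half this angle, whatever the lens; pixels are square), "cx", "cy" (the principal point, pixels), "world_to_cam" (4x4, takes a point from world to camera coordinates). Camera axes: x right, y up, looking along -z (the intrinsics and any distortion apply to the point x, -y, -z); pixel columns grow to the right and rows downward; lengths in m; the calibration is good to about 2 mm. A picture is of the moment at which its call begins. There is no depth.
- hand_in(): hands the job in; it is judged then, once.
Trained networks look in the newest picture that a camera, given by its name, has taken for a name from the list of things; names that differ only in an ending like _2 or _b are one class to them, and where a whole thing is asked for, a point or a joint stands for the part that bears it (a point fixed in the world has none). Each returns a list of dicts, best first, with "confidence" (0 to 1); they miss things now and then, are a little off and sometimes report something else, mostly with a low value. They report only what shows in the picture. A call takes as long as a camera call.
- recognise(camera, thing): "centre" ([column, row] in pixels, amid what is visible of it).
- outline_of(camera, thing): "pixels" (400x640 bool, what is visible of it) and "centre" ([column, row] in pixels, amid what is visible of it).
- place_of(camera, thing): "centre" ([column, row] in pixels: a listed point, or the origin of a listed thing).
The state is a dict: "t": time; "q": joint angles; "joint_vel": joint speeds; "joint_torque": joint torques, N m; "eef_pos": TCP position; "tool_rot": TCP orientation; "contact_force": force on the tool from outside, world axes, zero at the start; "torque": the same for the moment, N m; "gripper_width": opening from 0.0 (shut) to 1.0 (fully open); "grasp_force": force on a finger pad.
Only numpy, scipy, OpenCV 4.12 (cv2) and the standard library are available. Lean on these libraries where they do the work, as an engineer would, in place of code of your own. Each camera call takes 0.05 s, during which the arm holds its last target. There are 200 camera calls.

TASK

Make up the trial drive load on the spring gauge: hang two of the four shot cans by their handles, one on each of its two double hooks, choosing the pair that brings the pointer to rest between the two long lines on the target plate of its scale. Leave the two spare cans standing upright on the bench, and do not disturb the other things around.

Things in the scene. Friction and masses are not known exactly. Their poses are not given: they have to be found in the camera images.
- can_a: closed plain metal shot can, 92 mm across, body 38 mm tall, mass 250 g (true to 2 %), standing on the bench, with a stiff bail handle on top; the four cans look alike but for their height. Origin: centre of its underside, z up, y along the handle bar
- bar_a (a point): middle of the handle bar of can_a: a level round bar 10 mm thick, 98 mm above the can's underside (60 mm above its lid), 84 mm long between the centres of its two upright legs; axes as the can's
- can_b: closed plain metal shot can, 92 mm across, body 54 mm tall, mass 350 g (true to 2 %), standing on the bench, with a stiff bail handle on top; the four cans look alike but for their height. Origin: centre of its underside, z up, y along the handle bar
- bar_b (a point): middle of the handle bar of can_b: a level round bar 10 mm thick, 114 mm above the can's underside (60 mm above its lid), 84 mm long between the centres of its two upright legs; axes as the can's
- can_c: closed plain metal shot can, 92 mm across, body 70 mm tall, mass 450 g (true to 2 %), standing on the bench, with a stiff bail handle on top; the four cans look alike but for their height. Origin: centre of its underside, z up, y along the handle bar
- bar_c (a point): middle of the handle bar of can_c: a level round bar 10 mm thick, 130 mm above the can's underside (60 mm above its lid), 84 mm long between the centres of its two upright legs; axes as the can's
- can_d: closed plain metal shot can, 92 mm across, body 102 mm tall, mass 650 g (true to 2 %), standing on the bench, with a stiff bail handle on top; the four cans look alike but for their height. Origin: centre of its underside, z up, y along the handle bar
- bar_d (a point): middle of the handle bar of can_d: a level round bar 10 mm thick, 162 mm above the can's underside (60 mm above its lid), 84 mm long between the centres of its two upright legs; axes as the can's
- stand: load gauge: fixed dark housing 100 x 90 mm and 160 mm tall on a 130 x 170 mm foot. Origin: centre of its underside; its x axis points away from the hooks (the hooks point to its -x, roughly towards the robot, the scale is on its +x face); turned up to 0.3 rad
- gauge (a joint): how far the sprung carriage (crossbar, both hooks and pointer, moving as one) has sunk into the housing, m (0 top, 0.112 bottom stop). Linear damped spring, 140 N/m: each further 100 g sinks it 7.0 mm. It starts near 0.022 (differs by up to 4 mm, as its own dead load varies); let it settle for 1 s first
- hook_left (a point): left double hook (+y side): two round prongs 10 mm thick, 54 mm apart between centres along y, pointing to -x from a crossbar 110 mm behind, dipping to a seat 22 mm before upturned tips. Point: where the middle of a hung bar lies (bar along y), 10 mm above the prongs' centre lines; tips' tops are 10 mm higher, the crossbar's 11 mm. z = 0.295 m less joint gauge. Hooks 140 mm apart. Axes as stand's
- hook_right (a point): right double hook (-y side): two round prongs 10 mm thick, 54 mm apart between centres along y, pointing to -x from a crossbar 110 mm behind, dipping to a seat 22 mm before upturned tips. Point: where the middle of a hung bar lies (bar along y), 10 mm above the prongs' centre lines; tips' tops are 10 mm higher, the crossbar's 11 mm. z = 0.295 m less joint gauge. Hooks 140 mm apart. Axes as stand's
- pointer (a point): middle of the carriage's black pointer blade, 3 mm thick, in front of the pale grey scale on the stand's +x face; moves down with the carriage
- mark (a point): middle of the white target plate on the scale, midway between its two long black lines (their inner edges 14 mm apart); the plate is set at another height each time
- target (a joint): where the white target plate is set, on the same downward scale as joint gauge, m: pointer and mark are level when the two joints are equal. Stiff: it stays where it is; 0.066 to 0.097
- carousel: screwdriver carousel, bystander, 80 mm across, 141 mm tall; origin at its underside
- dome: clock movement under a glass dome, bystander, 84 mm across, 126 mm tall; origin at its underside
- bottle: amber bottle, bystander, 60 mm across, 170 mm tall; origin at its underside
- clock: small round brass clock, bystander, 50 x 90 mm, 101 mm tall; origin at its underside

How it is judged:
By the outcome, as a careful person would: the job done as asked, in the order asked, and still so for the second after the job is handed in, with the robot touching nothing.
It also fails if it takes over 61 s, if anything falls off the work surface, if the arm or the gripper's body presses on something with over 40 N, if the wrist force passes 120 N, or if a joint passes its speed limit or range.

## Working session

There is one attempt and no reset: what is moved stays moved. The work goes in short steps, Python scripts to look and compute and a tool call to move; the robot and the scene stay as the last step left them, time stands still between calls to the robot, and variables do not carry over. Pictures are saved under pics/ and viewed, at most 10 in all, crops included, and the job is handed in when it is done.

Besides the shell and the picture viewer there is one more tool, called after "Request:" as name(argument=value, ...), one argument or row to a line, values as JSON. carry_out: Moves the arm, as the interface text tells. Its arguments: {"type":"object","properties":{"rows":{"type":"string"},"claw":{"type":"number"},"force":{"type":"number"}},"required":["rows"]}

```bash
mkdir -p pics; ls; cat > h.py <<'E'
from station import *
import numpy as np, cv2
def K(c):
    h=c['img'].shape[0]; return h/2/np.tan(np.radians(c['fov_y'])/2)
def proj(c,p):
    p=np.append(p,1); q=c['world_to_cam']@p; f=K(c)
    return np.array([c['cx']+f*q[0]/-q[2], c['cy']-f*q[1]/-q[2]])
def ray(c,uv):
    f=K(c); d=np.array([(uv[0]-c['cx'])/f,-(uv[1]-c['cy'])/f,-1]); W=np.linalg.inv(c['world_to_cam'])
    return W[:3,3],W[:3,:3]@d
def atz(c,uv,z):
    o,d=ray(c,uv); return o+d*(z-o[2])/d[2]
def tri(obs):
    A=np.zeros((3,3));b=np.zeros(3)
    for c,uv in obs:
        o,d=ray(c,uv); d/=np.linalg.norm(d); P=np.eye(3)-np.outer(d,d); A+=P;b+=P@o
    x=np.linalg.solve(A,b); return x,[np.round(proj(c,x)-uv,1).tolist() for c,uv in obs]
E
python3 - <<'E'
from h import *
C={}
for n in ['scene','side','wrist']:
    c=read_camera(n); C[n]=c; cv2.imwrite(f'pics/{n}0.png',c['img']); print(n,{k:v for k,v in c.items() if k not in('img','world_to_cam')}, np.linalg.inv(c['world_to_cam'])[:3,3].round(3))
for t in ['can_a','can_b','can_c','can_d','bar_a','bar_b','bar_c','bar_d','stand','hook_left','hook_right','pointer','mark','carousel','dome','bottle','clock']:
    for n in ['scene','side']:
        print(t,n,[(np.round(r['centre']).tolist(),round(r['confidence'],2)) for r in place_of(n,t)][:5])
E
```

```text
pics
scene {'fov_y': 53.475157354275794, 'cx': 324.50739777282945, 'cy': 206.10706395461727} [ 1.321 -0.303  0.822]
side {'fov_y': 45.749528962492384, 'cx': 325.0309198523085, 'cy': 199.42598052801725} [0.24  1.028 1.166]
wrist {'fov_y': 65.42233841190426, 'cx': 321.23758947012846, 'cy': 201.8720862758868} [0.676 0.066 0.373]
can_a scene [([190.0, 294.0], 0.98), ([419.0, 214.0], 0.94), ([275.0, 249.0], 0.84), ([208.0, 240.0], 0.74), ([347.0, 224.0], 0.51)]
can_a side [([347.0, 284.0], 0.94), ([366.0, 227.0], 0.79), ([360.0, 174.0], 0.66), ([302.0, 349.0], 0.59), ([246.0, 202.0], 0.38)]
can_b scene [([190.0, 294.0], 0.98), ([419.0, 214.0], 0.94), ([275.0, 249.0], 0.84), ([208.0, 240.0], 0.74), ([347.0, 224.0], 0.51)]
can_b side [([347.0, 284.0], 0.94), ([366.0, 227.0], 0.79), ([360.0, 174.0], 0.66), ([302.0, 349.0], 0.59), ([246.0, 202.0], 0.38)]
can_c scene [([190.0, 294.0], 0.98), ([419.0, 214.0], 0.94), ([275.0, 249.0], 0.84), ([208.0, 240.0], 0.74), ([347.0, 224.0], 0.51)]
can_c side [([347.0, 284.0], 0.94), ([366.0, 227.0], 0.79), ([360.0, 174.0], 0.66), ([302.0, 349.0], 0.59), (
[... 1442 characters left out ...]
[([312.0, 214.0], 0.94), ([358.0, 200.0], 0.6), ([428.0, 173.0], 0.15)]
hook_right side [([299.0, 157.0], 0.75), ([368.0, 205.0], 0.46)]
pointer scene [([381.0, 295.0], 0.91)]
pointer side [([245.0, 201.0], 0.67), ([252.0, 302.0], 0.32)]
mark scene [([381.0, 315.0], 0.71), ([210.0, 243.0], 0.47), ([436.0, 262.0], 0.16)]
mark side [([365.0, 227.0], 0.37)]
carousel scene [([233.0, 338.0], 0.56)]
carousel side [([314.0, 175.0], 0.9)]
dome scene []
dome side [([250.0, 300.0], 0.78)]
bottle scene [([208.0, 240.0], 0.65), ([424.0, 175.0], 0.3)]
bottle side [([414.0, 199.0], 0.9), ([265.0, 232.0], 0.36)]
clock scene [([356.0, 200.0], 0.86)]
clock side [([377.0, 324.0], 0.8), ([302.0, 349.0], 0.18)]
```

View pics/scene0.png

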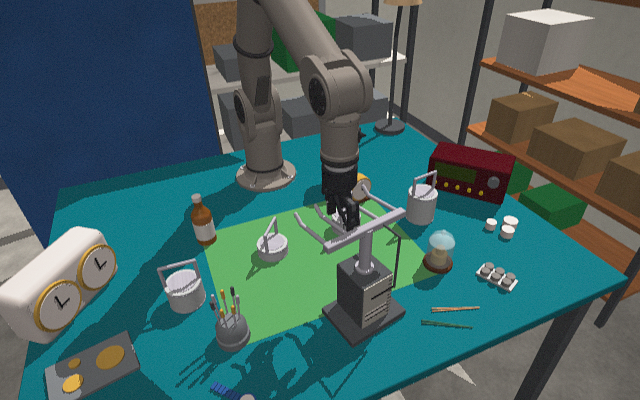

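View pics/side0.png

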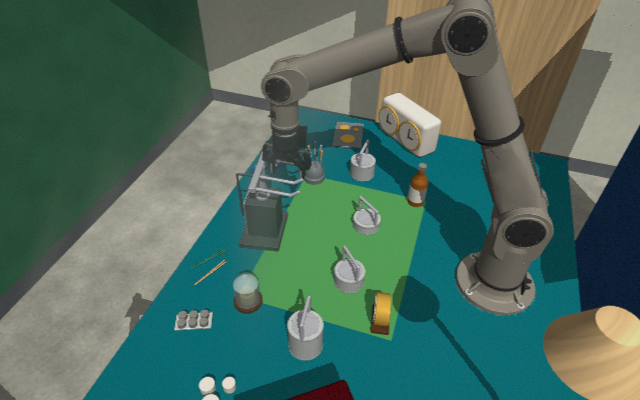

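The scene view shows the four cans at about (185,290), (272,248), (347,224, hidden behind the hand) and (420,205). The gauge is at (365,300), with its scale facing this camera. The side view shows the cans at (362,165), (366,220), (349,275) and (305,335).

```bash
python3 - <<'E'
from h import *
s=read_camera('scene'); d=read_camera('side')
def T(n,a,b): x,r=tri([(s,np.array(a,float)),(d,np.array(b,float))]); print(n,x.round(3),r)
T('b1',(178,266),(367,144));T('b2',(269,223),(371,204));T('b3',(348,197),(350,258));T('b4',(425,173),(303,308))
T('c1',(190,294),(360,174));T('c2',(275,249),(366,227));T('c3',(347,224),(347,284));T('c4',(419,214),(302,349))
T('stand',(363,311),(265,233));T('hl',(360,193),(294,186));T('hr',(312,214),(299,157))
for n,p in [('carousel',(314,175)),('dome',(250,300)),('bottle',(414,199)),('clock',(377,324)),('stand',(265,232))]: print(n,atz(d,p,0).round(3))
im=s['img'][240:350,310:420]; cv2.imwrite('pics/scale.png',cv2.resize(im,None,fx=5.4,fy=5.4,interpolation=cv2.INTER_CUBIC))
im=d['img'][130:300,230:430]; cv2.imwrite('pics/sc.png',cv2.resize(im,None,fx=3.5,fy=3.5,interpolation=cv2.INTER_CUBIC))
print(get_obs()['t'])
E
```

```text
b1 [ 0.52  -0.374  0.135] [[-3.4, -2.6], [-1.9, 2.1]]
b2 [ 0.43  -0.107  0.106] [[-0.2, -0.2], [-0.2, 0.2]]
b3 [0.429 0.149 0.12 ] [[0.1, 0.0], [0.1, -0.0]]
b4 [0.485 0.386 0.173] [[0.5, 0.2], [0.6, -0.3]]
c1 [ 0.524 -0.36   0.017] [[1.4, 1.0], [0.8, -0.8]]
c2 [ 0.435 -0.099  0.005] [[0.2, 0.2], [0.2, -0.2]]
c3 [0.427 0.152 0.008] [[1.3, 0.7], [1.3, -0.9]]
c4 [0.48  0.397 0.005] [[2.1, 0.8], [2.5, -1.2]]
stand [0.751 0.035 0.001] [[0.5, 0.3], [0.4, -0.2]]
hl [0.626 0.079 0.279] [[-0.8, -0.5], [-0.6, 0.4]]
hr [ 0.658 -0.056  0.28 ] [[0.4, 0.3], [0.3, -0.2]]
carousel [ 0.696 -0.309  0.   ]
dome [0.686 0.3   0.   ]
bottle [ 0.306 -0.3    0.   ]
clock [0.312 0.259 0.   ]
stand [0.754 0.032 0.   ]
1.95
```

View pics/scale.png

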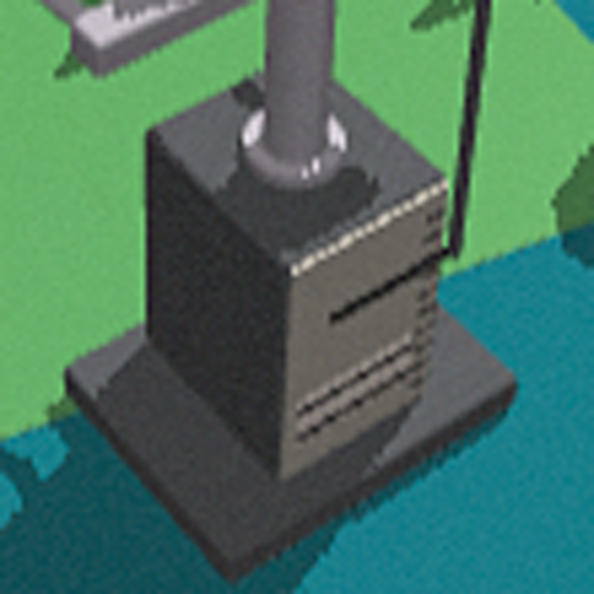

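View pics/sc.png

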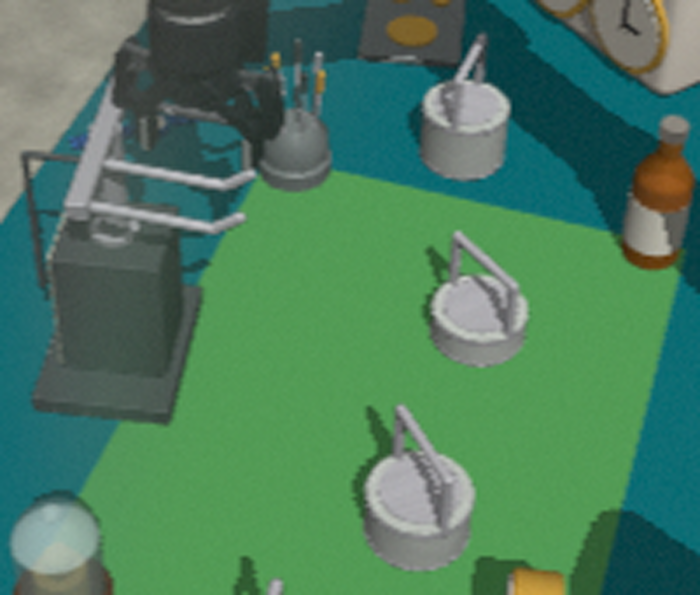

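```bash
python3 - <<'E'
from h import *
s=read_camera('scene'); d=read_camera('side')
S=lambda p:(p[0]/5.4+310-.4,p[1]/5.4+240-.4); D=lambda p:(p[0]/3.5+230-.4,p[1]/3.5+130-.4)
P=np.array([.750,.036,0]);a=.232;ex=np.array([np.cos(a),np.sin(a),0])
ey=np.array([-ex[1],ex[0],0])
def onface(uv,dx):
    o,r=ray(s,uv); t=((P+ex*dx-o)@ex)/(r@ex); x=o+r*t; return ((x-P)@ey*1e3).round(1),(x[2]*1e3).round(1)
for n,p,dx in [('topL',(292,272),.05),('topR',(443,183),.05),('botL',(280,478),.05),('ptrL',(331,319),.056),('ptrR',(440,256),.056),('l1L',(299,412),.052),('l1R',(410,348),.052),('l2L',(299,437),.052),('l2R',(412,371),.052)]: print(n,onface(S(p),dx))
def yaw(n,p,q,c,z):
    x,y=atz(c,p,z),atz(c,q,z); v=y-x; print(n,((x+y)/2).round(3),'len',np.linalg.norm(v).round(3),'yaw of bar',np.degrees(np.arctan2(v[1],v[0])).round(1))
yaw('a',D((457,234)),D((515,287)),d,.098);yaw('b',D((400,408)),D((448,480)),d,.114);yaw('c',D((483,37)),D((460,92)),d,.130)
yaw('d',(413,187),(436,173),s,.162);yaw('c',(159,267),(197,263),s,.130)
for n,pp in [('a',(269,223)),('b',(348,197)),('c',(178,266)),('d',(425,173))]: print(n,atz(s,pp,dict(a=.098,b=.114,c=.13,d=.162)[n]).round(3))
for n,pp in [('a',(371,204)),('b',(350,258)),('c',(367,144)),('d',(303,308))]: print(n,atz(d,pp,dict(a=.098,b=.114,c=.13,d=.162)[n]).round(3))
im=s['img']
print([ (n,[ (r['centre'],round(r['confidence'],2)) for r in place_of('scene',n)][:2]) for n in('pointer','mark')])
E
```

```text
topL (np.float64(-51.6), np.float64(160.2))
topR (np.float64(33.5), np.float64(156.7))
botL (np.float64(-52.3), np.float64(27.2))
ptrL (np.float64(-33.7), np.float64(124.3))
ptrR (np.float64(29.8), np.float64(119.3))
l1L (np.float64(-45.0), np.float64(68.9))
l1R (np.float64(21.3), np.float64(61.6))
l2L (np.float64(-44.1), np.float64(51.2))
l2R (np.float64(24.3), np.float64(43.6))
a [ 0.439 -0.114  0.098] len 0.088 yaw of bar 142.7
b [0.43  0.137 0.114] len 0.086 yaw of bar 133.4
c [ 0.522 -0.369  0.13 ] len 0.103 yaw of bar 90.9
d [0.501 0.374 0.162] len 0.114 yaw of bar 108.1
c [ 0.524 -0.367  0.13 ] len 0.092 yaw of bar 73.8
a [ 0.42  -0.104  0.098]
b [0.421 0.153 0.114]
c [ 0.527 -0.368  0.13 ]
d [0.468 0.397 0.162]
a [ 0.431 -0.117  0.098]
b [0.43  0.144 0.114]
c [ 0.518 -0.396  0.13 ]
d [0.488 0.38  0.162]
[('pointer', [([381.3, 293.5], 0.71)]), ('mark', [([380.0, 309.7], 0.66), ([420.6, 214.4], 0.55)])]
```

```bash
cat > fit.py <<'E'
from h import *
from scipy.optimize import least_squares
s=read_camera('scene')
S=lambda p:np.array([p[0]/5.4+310-.4,p[1]/5.4+240-.4])
M=[((.05,-.045,.16),(292,272)),((.05,.045,.16),(445,182)),((-.05,-.045,.16),(148,130)),((.065,-.085,0),(235,582)),((.065,-.085,'h'),(235,556)),((-.065,-.085,'h'),(67,375)),((.065,.085,'h'),(517,380)),((.05,-.045,'h'),(280,478))]
def w(p,v,z):
    ex=np.array([np.cos(v[2]),np.sin(v[2]),0]);ey=np.array([-ex[1],ex[0],0])
    return np.array([v[0],v[1],0])+ex*p[0]+ey*p[1]+np.array([0,0,z])
def pr(v,p):
    u=proj(s,w(p,v,v[3] if p[2]=='h' else p[2])); return u+v[4:6]
f=lambda v:np.concatenate([pr(v,p)-S(q) for p,q in M]+[np.array(v[4:6])/3])
r=least_squares(f,[.75,.036,.23,.02,0,0]); v=r.x; print(v.round(3),np.abs(r.fun).max().round(2),r.fun.round(1))
def face(uv,dx):
    g=lambda y:pr(v,(dx,y[0],y[1]))-uv
    return (least_squares(g,[0,.1]).x*1e3).round(1)
E
python3 - <<'E'
from fit import *
for dx in (.052,.056,.060): print(dx,[face(S(p),dx).tolist() for p in ((331,319),(385,287),(440,256))])
print([face(S(p),.052).tolist() for p in ((299,412),(410,348),(299,437),(412,371))])
print([face(S(p),.052).tolist() for p in ((435,217),(428,253),(418,382))])
E
```

```text
[0.739 0.036 0.203 0.018 1.271 4.665] 2.06 [ 0.1 -0.2  1.9 -0.9 -0.2  0.6 -0.6  0.  -0.5  0.3 -0.9 -1.3 -0.2 -1.
  0.3  2.1  0.4  1.6]
0.052 [[-23.7, 118.2], [6.8, 118.0], [38.9, 116.7]]
0.056 [[-27.5, 124.5], [2.7, 124.3], [34.5, 123.0]]
0.06 [[-31.2, 130.7], [-1.3, 130.5], [30.2, 129.3]]
[[-39.0, 68.5], [25.9, 65.2], [-38.1, 51.0], [28.7, 47.5]]
[[33.1, 144.6], [31.1, 123.6], [33.4, 36.5]]
```

Request:
carry_out(
  rows="0 0 55 0;0 0 55 0;0 0 55 0;10 0 40 -10;30 0 0 -10;30 5 0 -10;30 5 0 -10;20 5 0 -10;10 5 0 -10;10 0 0 -10",
)

```text
t: 3.45
eef_pos: [0.8155, 0.0208, 0.3998]
tool_rot: [-0.0, 0.985, 0.171, -0.0]
contact_force: [-0.6, -0.7, 0.3]
gripper_width: 0.995
grasp_force: 0.0
```

Request:
carry_out(
  rows="0 0 0 -10;0 0 0 -10;0 0 0 0;0 0 0 0",
)

```text
t: 3.95
eef_pos: [0.815, 0.0201, 0.4002]
tool_rot: [-0.0, 1.0, 0.002, -0.0]
contact_force: [-0.8, 0.0, -0.5]
gripper_width: 0.997
grasp_force: 0.0
```

```bash
python3 - <<'E'
from h import *
import pickle
c=read_camera('wrist'); s=read_camera('scene'); d=read_camera('side')
pickle.dump((c,s,d),open('v1.pkl','wb'))
for n in ['pointer','mark','hook_left','hook_right','stand']:
    for k in('wrist','scene','side'): print(n,k,[(np.round(r['centre'],1).tolist(),round(r['confidence'],2)) for r in place_of(k,n)][:3])
a=cv2.resize(c['img'],(640,400)); 
x=cv2.resize(s['img'][140:360,280:470],None,fx=3,fy=3,interpolation=cv2.INTER_CUBIC)
cv2.imwrite('pics/w1.png',a); cv2.imwrite('pics/s1.png',x[:600])
print(np.linalg.inv(c['world_to_cam'])[:3].round(3))
E
```

```text
pointer wrist [([311.0, 169.5], 0.9)]
pointer scene [([380.9, 294.8], 0.71)]
pointer side [([244.7, 200.8], 0.66)]
mark wrist [([310.5, 161.3], 0.6)]
mark scene [([378.9, 311.0], 0.43), ([180.0, 263.7], 0.4)]
mark side [([302.1, 160.2], 0.41)]
hook_left wrist [([310.0, 172.0], 0.73)]
hook_left scene [([360.5, 196.5], 0.82)]
hook_left side [([294.1, 189.2], 0.63)]
hook_right wrist []
hook_right scene [([312.6, 216.3], 0.66)]
hook_right side [([300.0, 159.8], 0.92), ([351.9, 260.4], 0.67), ([302.2, 345.5], 0.23)]
stand wrist []
stand scene [([361.6, 311.9], 0.64), ([425.6, 172.6], 0.63)]
stand side [([267.4, 231.8], 0.69)]
[[ 0.004  0.965  0.264  0.883]
 [-1.     0.004  0.001  0.019]
 [ 0.    -0.264  0.965  0.579]]
```

View pics/w1.png

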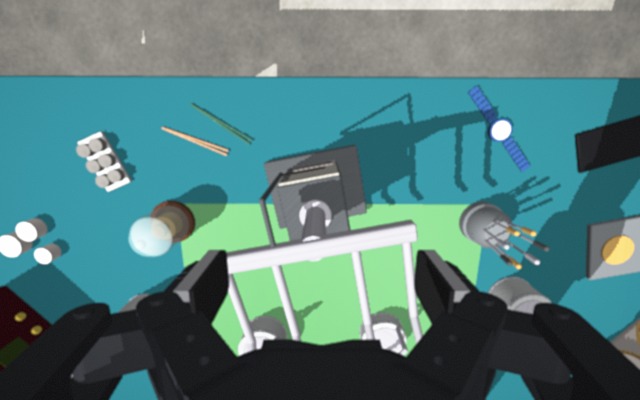

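The wrist view shows the stand at (315,190), with the scale face and pointer near (308,175). The crossbar runs from (230,262) to (415,230). I'll crop the scale.

```bash
python3 - <<'E'
import pickle,cv2
c,s,d=pickle.load(open('v1.pkl','rb'))
a=cv2.resize(c['img'][140:220,250:380],(780,480),interpolation=cv2.INTER_CUBIC)
cv2.imwrite('pics/w1c.png',a)
E
```

```text
(no output)
```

View pics/w1c.png

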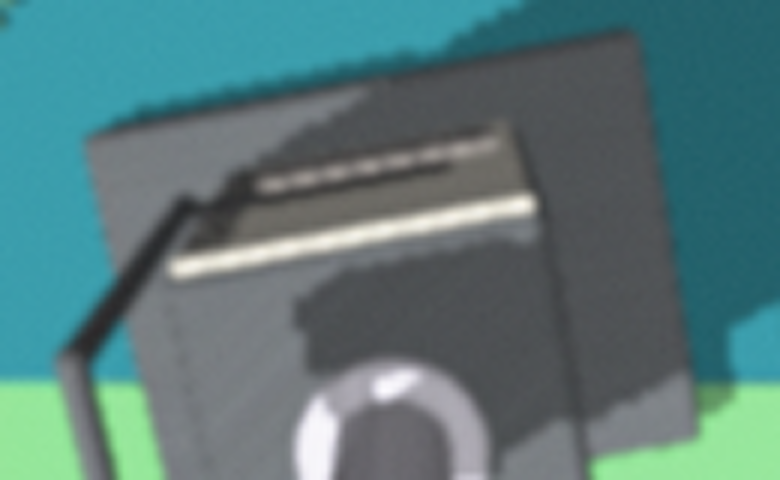

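View pics/s1.png

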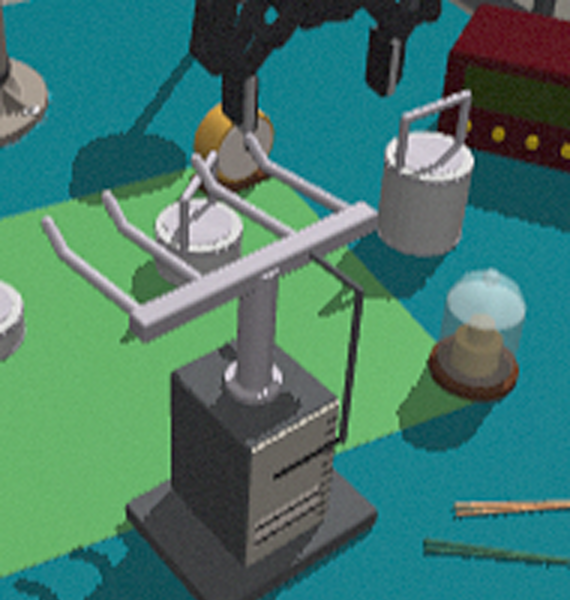

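```bash
python3 - <<'E'
import pickle
from h import *
c,s,d=pickle.load(open('v1.pkl','rb'))
S=lambda p:np.array([p[0]/5.4+310-.4,p[1]/5.4+240-.4]); W=lambda p:np.array([p[0]/6+250-.4,p[1]/6+140-.4]); D=lambda p:np.array(p,float)
R={}
for n,p,q in [('tip',(331,319),(452,167)),('ptrR',(445,253),(190,207)),('topL',(293,270),(535,196)),('topR',(445,181),(172,262)),('footNear',(235,556),(635,36)),('footR',(517,380),(90,138)),('rodtop(scene1)',None,(70,357)),('l2R end',(300,437),(497,145)),('l2L end',(412,371),(262,187))]:
    if p is None: p=((360/3+280-310)*5.4,(291/3+140-240)*5.4)
    x,r=tri([(s,S(p)),(c,W(q))]); R[n]=x; print(n,(x*1e3).round(1),r)
E
```

```text
tip [812.2  14.6 125.5] [[-0.6, -0.2], [-0.7, -0.6]]
ptrR [801.   77.9 124.5] [[0.0, 0.0], [0.0, 0.0]]
topL [811.4  -3.9 163.3] [[-0.4, -0.1], [-0.5, -0.5]]
topR [795.5  77.5 163.3] [[-0.1, -0.0], [-0.1, -0.1]]
footNear [835.3 -39.8  25.2] [[-0.7, -0.2], [-0.7, -0.6]]
footR [804.2 121.7  22.1] [[-0.7, -0.1], [-0.8, -0.5]]
rodtop(scene1) [803.9  79.4 278.2] [[-0.4, -0.1], [-0.7, -0.5]]
l2R end [808.3   2.7  51.4] [[-1.5, -0.5], [-1.7, -1.4]]
l2L end [794.   69.2  44.5] [[-1.0, -0.2], [-1.2, -0.9]]
```

```bash
cat > pm.py <<'E'
from h import *
a=.191;ex=np.array([np.cos(a),np.sin(a),0])
def z(s,uv,k):
    o,r=ray(s,uv); return (o+r*(k-o@ex)/(r@ex))*1e3
E
python3 - <<'E'
import pickle
from pm import *
c,s,d=pickle.load(open('v1.pkl','rb'))
S=lambda p:np.array([p[0]/5.4+310-.4,p[1]/5.4+240-.4])
for k in(.7945,.796,.7975): print(k,[z(s,S(p),k).round(1)[1:].tolist() for p in ((293,270),(445,181),(299,412),(410,348),(299,437),(412,371))])
for k in(.7995,.801,.8025): print(k,[z(s,S(p),k).round(1)[1:].tolist() for p in ((331,319),(385,287),(440,256))])
E
```

```text
0.7945 [[-1.8, 159.9], [78.8, 161.3], [5.9, 64.6], [68.5, 61.9], [6.7, 46.9], [71.3, 44.2]]
0.796 [[-2.8, 162.2], [77.5, 163.5], [4.8, 67.2], [67.3, 64.5], [5.7, 49.5], [70.0, 46.8]]
0.7975 [[-3.8, 164.4], [76.2, 165.8], [3.8, 69.7], [66.0, 67.1], [4.6, 52.2], [68.8, 49.4]]
0.7995 [[16.9, 122.7], [45.9, 122.8], [76.5, 121.8]]
0.801 [[15.8, 125.1], [44.7, 125.2], [75.2, 124.2]]
0.8025 [[14.7, 127.5], [43.5, 127.5], [73.9, 126.6]]
```

```bash
python3 - <<'E'
import pickle
from pm import *
c,s,d=pickle.load(open('v1.pkl','rb'))
ey=np.array([-ex[1],ex[0],0])
a=cv2.resize(c['img'][215:355,200:440],(780,455),interpolation=cv2.INTER_CUBIC)
b=cv2.resize(d['img'][130:230,230:330],(455,455),interpolation=cv2.INTER_CUBIC)
cv2.imwrite('pics/w2c.png',a)
for n,p,q in [('hl',(360.5,196.5),(294.1,189.2)),('hr',(312.6,216.3),(300,159.8))]:
    x,r=tri([(s,np.array(p)),(d,np.array(q))]); print(n,x.round(4),r,'ex',(x@ex).round(4),'ey',(x@ey).round(4))
for p in [(.7552,.0282,0)]: print('stand',np.dot(p,ex).round(4),np.dot(p,ey).round(4))
# prong tips in scene s1 crop (3x) 
Q=lambda p:np.array([p[0]/3+280-.3,p[1]/3+140-.3])
for p in [(48,222),(108,195),(200,160),(250,142)]: x=atz(s,Q(p),.278); print('tip',x.round(3),(x@ex).round(4),(x@ey).round(4))
E
```

```text
hl [0.6255 0.0808 0.2683] [[-0.9, -0.5], [-0.7, 0.5]] ex 0.6295 ey -0.0394
hr [ 0.6546 -0.0541  0.2706] [[0.2, 0.1], [0.1, -0.1]] ex 0.6325 ey -0.1774
stand 0.7468 -0.1157
tip [ 0.638 -0.089  0.278] 0.6093 -0.2081
tip [ 0.625 -0.034  0.278] 0.6074 -0.1525
tip [0.613 0.051 0.278] 0.6115 -0.0663
tip [0.607 0.1   0.278] 0.615 -0.0176
```

View pics/w2c.png

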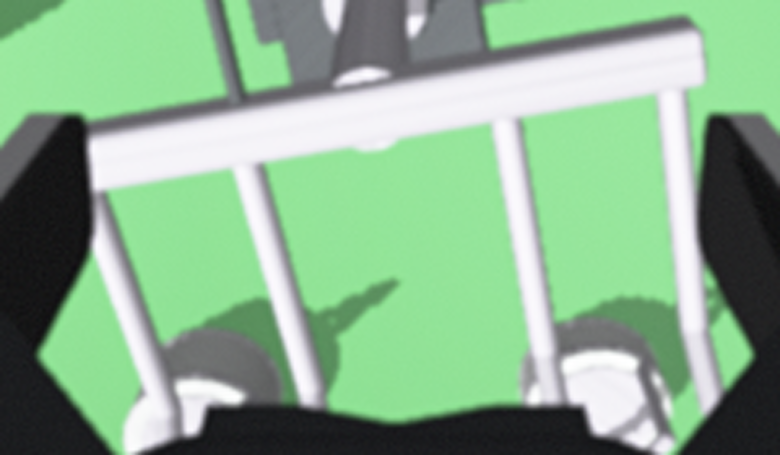

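```bash
python3 - <<'E'
import pickle
from pm import *
c,s,d=pickle.load(open('v1.pkl','rb'))
ey=np.array([-ex[1],ex[0],0])
Q=lambda p:np.array([p[0]/3.25+200-.35,p[1]/3.25+215-.35])
for zz in (.263,.275):
  for p,q in [((100,200),(160,385)),((248,165),(315,400)),((508,122),(550,370)),((672,92),(690,330))]:
    x=atz(c,Q(p),zz);y=atz(c,Q(q),zz);v=x-y; print(zz,'a',(x@ex).round(4),(x@ey).round(4),'b',(y@ex).round(4),(y@ey).round(4),'yaw',np.arctan2(v[1],v[0]).round(3))
E
```

```text
0.263 a 0.7196 -0.0163 b 0.643 -0.0182 yaw 0.216
0.263 a 0.7231 -0.0695 b 0.6261 -0.0725 yaw 0.222
0.263 a 0.7223 -0.1594 b 0.6228 -0.1591 yaw 0.187
0.263 a 0.7228 -0.2152 b 0.63 -0.2109 yaw 0.145
0.275 a 0.7254 -0.0213 b 0.6517 -0.0231 yaw 0.216
0.275 a 0.7287 -0.0725 b 0.6354 -0.0754 yaw 0.222
0.275 a 0.7279 -0.159 b 0.6322 -0.1587 yaw 0.187
0.275 a 0.7284 -0.2127 b 0.6391 -0.2086 yaw 0.145
```

Request:
carry_out(
  rows="-33 34 0 10;-33 34 0 10;-33 34 0 10;-33 34 0 10;-33 34 0 10;-33 34 -20 10;-33 34 -20 10;-33 34 -20 10;-33 34 -20 10;-30 34 -20 10",
)

```text
t: 6.1
eef_pos: [0.4868, 0.361, 0.3002]
tool_rot: [0.0, 0.641, 0.768, 0.0]
contact_force: [0.8, 0.5, 0.2]
gripper_width: 1.005
grasp_force: 0.0
```

Request:
carry_out(
  rows="0 0 0 7;0 0 0 0;0 0 0 0",
)

```text
t: 6.48
eef_pos: [0.4889, 0.3593, 0.3007]
tool_rot: [0.0, 0.596, 0.803, 0.0]
contact_force: [-0.8, 0.1, 0.1]
gripper_width: 1.002
grasp_force: 0.0
```

```bash
cat > bar.py <<'E'
import sys,pickle
from h import *
zb=float(sys.argv[1]); x0,y0=float(sys.argv[2]),float(sys.argv[3])
c=read_camera('wrist'); pickle.dump(c,open('bar.pkl','wb'))
o=get_obs(); print(o['t'],np.round(o['eef_pos'],4),o['tool_rot'])
rs=place_of('wrist','bar_a')
for r in rs: print(np.round(r['centre']),round(r['confidence'],2),atz(c,r['centre'],zb).round(4))
u=proj(c,np.array([x0,y0,zb])).astype(int); print('expected',u)
W,H=200,150; x=np.clip(u[0]-W//2,0,640-W); y=np.clip(u[1]-H//2,0,400-H); print('crop origin',x,y,'x4')
cv2.imwrite(sys.argv[4],cv2.resize(c['img'][y:y+H,x:x+W],None,fx=4,fy=4,interpolation=cv2.INTER_CUBIC))
E
python3 bar.py .162 .488 .383 pics/bd.png
```

```text
6.525 [0.4889 0.3593 0.3007] [2.35432648e-04 5.96295722e-01 8.02764752e-01 3.31628097e-04]
[228. 316.] 0.68 [0.4311 0.1742 0.162 ]
[320. 155.] 0.57 [0.4808 0.3856 0.162 ]
expected [326 159]
crop origin 226 84 x4
```

View pics/bd.png

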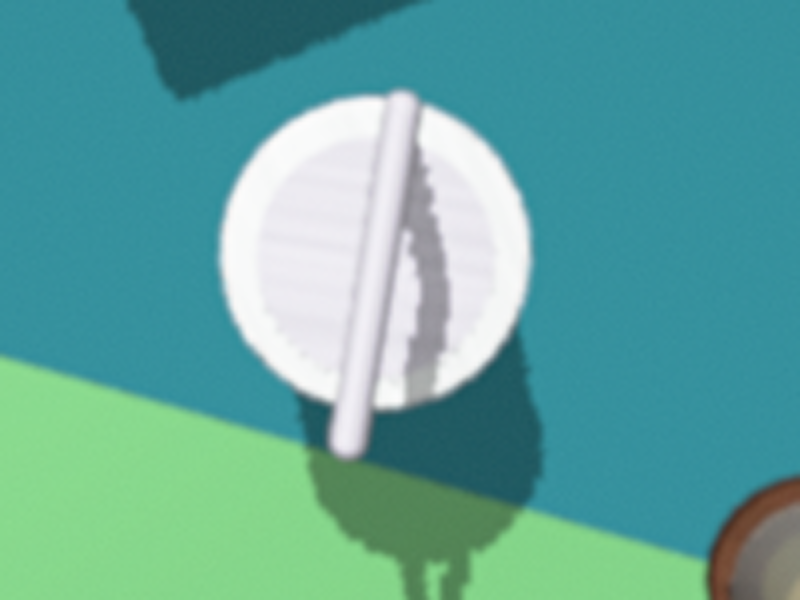

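The can d bar runs from crop (402,96) to (348,452), over the round lid at (375,252).

```bash
cat > ends.py <<'E'
import sys,pickle
from h import *
zb,ox,oy,x1,y1,x2,y2=map(float,sys.argv[1:8])
c=pickle.load(open('bar.pkl','rb')); o=get_obs()
A,B=[atz(c,(ox+x/4-.4,oy+y/4-.4),zb) for x,y in((x1,y1),(x2,y2))]; v=A-B; m=(A+B)/2
q=o['tool_rot']; from scipy.spatial.transform import Rotation as R
ty=R.from_quat([q[1],q[2],q[3],q[0]]).as_matrix()[:,1]
fa=np.degrees(np.arctan2(ty[1],ty[0])); ba=np.degrees(np.arctan2(v[1],v[0]))
dy=(ba-90-fa+90)%180-90
print('mid',m.round(4),'len',np.linalg.norm(v).round(4),'bar deg',ba.round(1),'finger deg',fa.round(1),'turn',dy.round(1),'shift',((m-o['eef_pos'])[:2]*1e3).round(1),'to z',((zb-.019-o['eef_pos'][2])*1e3).round(1))
E
python3 ends.py .162 226 84 402 96 348 452
```

```text
mid [0.4793 0.3869 0.162 ] len 0.0906 bar deg 98.0 finger deg 16.8 turn -8.8 shift [-9.4 27.5] to z -157.7
```

Request:
carry_out(
  rows="-9 28 -40 -9;0 0 -50 0;0 0 -48 0;0 0 -20 0;0 0 0 0",
)

```text
t: 7.2
eef_pos: [0.4785, 0.3868, 0.1407]
tool_rot: [-0.0, 0.657, 0.754, -0.002]
contact_force: [-0.3, 1.4, -0.1]
gripper_width: 1.0
grasp_force: 0.0
```

Request:
carry_out(
  rows="0 0 0 0;0 0 0 0;0 0 0 0;0 0 0 0;0 0 0 0",
  claw=0,
  force=70,
)

```text
t: 7.82
eef_pos: [0.479, 0.3881, 0.1425]
tool_rot: [0.0, 0.656, 0.755, 0.0]
contact_force: [-0.1, 0.9, 0.4]
gripper_width: -0.001
grasp_force: 0.0
```

```bash
python3 - <<'E'
from h import *
c=read_camera('wrist');d=read_camera('side');s=read_camera('scene')
t=np.hstack([cv2.resize(c['img'][80:330,200:450],(400,400)),cv2.resize(d['img'][255:365,240:350],(400,400))])
cv2.imwrite('pics/m1.png',t); o=get_obs();print(o['t'],o['gripper_width'],o['grasp_force'],[(r['centre'],r['confidence']) for r in place_of('side','bar_a')],proj(c,o['eef_pos']))
E
```

```text
7.975 -0.004342592152182377 0.0 [([300.3, 307.2], 0.73), ([352.3, 256.8], 0.7), ([369.4, 202.0], 0.58)] [319.48907223 228.50269204]
```

View pics/m1.png

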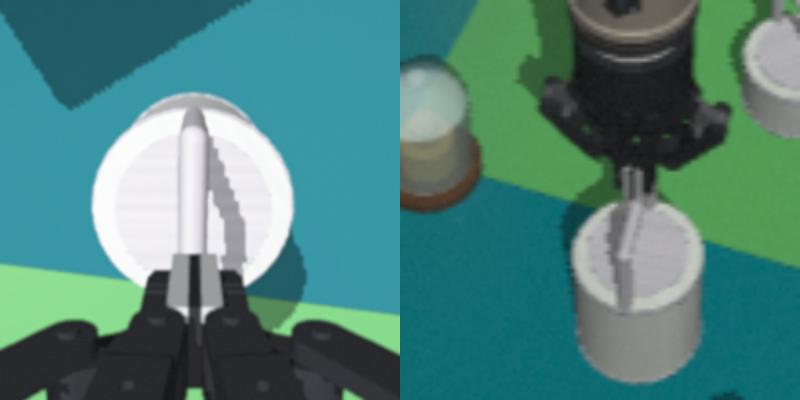

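```bash
python3 - <<'E'
from h import *
c=read_camera('wrist');d=read_camera('side');s=read_camera('scene')
W=lambda p:(p[0]/1.6+200,p[1]/1.6+80); D=lambda p:(p[0]/400*110+240,p[1]/400*110+255) 
D=lambda p:((p[0]-400)/400*110+240,p[1]/400*110+255)
print('lid wrist',atz(c,W((193,200)),.102),'lid side',atz(d,D((638,258)),.102), 'lid tri',tri([(c,np.array(W((193,200)))),(d,np.array(D((638,258))))]))
print('bar far end wrist',atz(c,W((195,128)),.162))
print('side ends',atz(d,D((622,305)),.102),atz(d,D((640,170)),.162),atz(d,D((625,245)),.162))
for y in (.345,.3868,.429): print(y,proj(d,np.array([.479,y,.162])),proj(s,np.array([.479,y,.162])),proj(c,np.array([.479,y,.162])))
print('tip side',proj(d,get_obs()['eef_pos']),'crop',D((632,195)))
for n in('scene','side','wrist'): print([(np.round(r['centre']),round(r['confidence'],2)) for r in place_of(n,'can_a')])
t=np.hstack([cv2.resize(d['img'][265:335,260:340],(400,350),interpolation=cv2.INTER_CUBIC),cv2.resize(s['img'][130:230,365:465],(350,350),interpolation=cv2.INTER_CUBIC)])
cv2.imwrite('pics/m2.png',t)
E
```

```text
lid wrist [0.47909453 0.3914438  0.102     ] lid side [0.47867407 0.39103919 0.102     ] lid tri (array([0.47884284, 0.39137612, 0.10229458]), [[-0.4, 0.2], [-0.1, 0.0]])
bar far end wrist [0.47413475 0.43206245 0.162     ]
side ends [0.47653217 0.42962785 0.102     ] [0.48772518 0.36031264 0.162     ] [0.47687914 0.42034435 0.162     ]
0.345 [311.2444559  297.93471876] [412.79577839 178.5184088 ] [309.22328734 309.04813328]
0.3868 [305.70658915 311.09050996] [424.20532897 175.38653379] [319.09770268 243.04950218]
0.429 [299.82799825 325.05572757] [435.48261717 172.29096425] [330.43958441 167.24261715]
tip side [305.61268376 316.00314672] crop (303.8, 308.625)
[(array([275., 247.]), 0.8), (array([439., 260.]), 0.75), (array([344., 227.]), 0.63), (array([421., 214.]), 0.6), (array([189., 298.]), 0.58)]
[(array([350., 286.]), 0.94), (array([367., 226.]), 0.8), (array([315., 175.]), 0.73)]
[(array([320., 183.]), 0.69)]
```

View pics/m2.png

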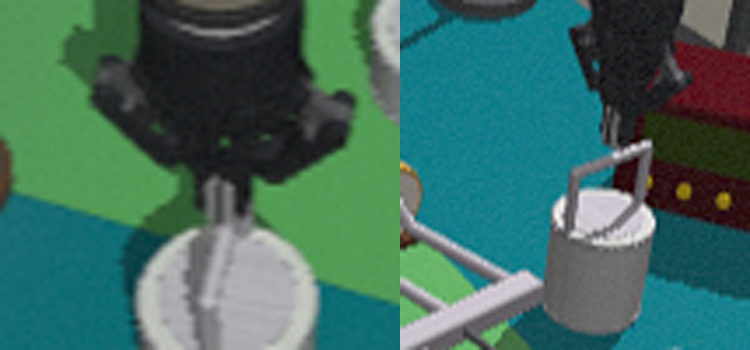

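```bash
python3 - <<'E'
from h import *
c=read_camera('wrist');d=read_camera('side');s=read_camera('scene');o=get_obs();e=np.array(o['eef_pos']);print(o['t'],e)
for z in(.1425,.155,.165,.175,.185): p=np.array([e[0],e[1],z]); print(z,proj(s,p).round(1),proj(d,p).round(1),proj(c,p).round(1))
print(tri([(s,np.array([425.6,169.5])),(c,np.array([320.6,239.]))]))
t=np.hstack([cv2.resize(c['img'][200:300,270:370],(400,400),interpolation=cv2.INTER_CUBIC),cv2.resize(s['img'][140:200,395:455],(400,400),interpolation=cv2.INTER_CUBIC)])
cv2.imwrite('pics/m3.png',t)
E
```

```text
8.475 [0.47901105 0.38799276 0.14229012]
0.1425 [423.7 180.6] [305.6 315.9] [319.6 228.7]
0.155 [424.2 177.2] [305.6 313.1] [319.5 236.3]
0.165 [424.7 174.5] [305.5 310.8] [319.4 243.2]
0.175 [425.1 171.7] [305.5 308.4] [319.2 250.9]
0.185 [425.5 168.9] [305.5 306.1] [319.1 259.7]
(array([0.47668219, 0.39405081, 0.17888996]), [[0.8, 0.3], [-4.4, 3.3]])
```

```bash
python3 - <<'E'
import pickle
from h import *
c0,s0,d0=pickle.load(open('v1.pkl','rb'))
for n,a,(x,y) in (('scene',s0,(412,158)),('side',d0,(292,290))):
    b=read_camera(n); D=np.abs(b['img'].astype(int)-a['img']).max(2)
    print(n,'cols from',x)
    for r in range(y,y+32): print(r,''.join('#' if v>45 else '+' if v>22 else '.' for v in D[r,x:x+28]),' '.join(f'{v:3d}' for v in b['img'][r,x+6:x+20,1]))
o=get_obs();print(o['gripper_width'],o['grasp_force'],o['contact_force'])
E
```

```text
scene cols from 412
158 ###.......#######+++++++++++ 125 126 130 132  61  24  28  35  34  33  33  30  29  44
159 ###.......+######....+.+++++ 126 130 126 130 107  24  24  26  33  25  29  27  21  34
160 ###........######..+.+.+.++. 125 128 128 128 135  37  74  44  33  36  30  36  26  13
161 ###........######++++++..... 125 128 127 129 132  36 109  49  52  23  20  24  33  17
162 ##+........######........... 128 127 128 130 124  33  84  44  76  59  31  27  35  31
163 ##.........######++......... 127 125 126 131 110  44  72  42  91  88  35  36  28  25
164 ##+.......+######........... 128 128 128 131 104  56  64  60  91  79  21  23  35  32
165 ##........######.+.+........ 126 130 127 129  65  71  47  68  96  56  24  27  28  34
166 ##........######..++........ 125 127 130 133  41  79  41  75  99  52  23  31  39  38
167 #.........######.+.+........ 132 128 130 133  69  89  30  87  96  47  34  34  40  34
168 +.........+#####+..+........ 123 123 132 131 104  84  19  89 104  40  42  34  30  35
169 ...........#####..+......... 128 128 128 134 114  79  31  85  93  22  29  26  34  30
170 ........
[... 3998 characters left out ...]
4 176 177 176
315 ............................ 103  99  99  95 129 169 178 153 152 173 172 173 176 174
316 ............................ 102 105 102 118 148 176 174 153 159 169 170 171 170 171
317 ............................ 105 103  96 116 157 174 171 143 154 171 170 168 169 168
318 ............................ 103 103  99 124 162 177 163 159 174 175 174 174 174 173
319 ............................ 104 103 109 135 170 175 150 153 177 177 174 176 174 174
320 ............................ 107 105 121 152 175 174 158 164 175 174 174 177 173 175
321 ............................ 105 101 118 157 176 168 164 176 179 178 175 173 173 172
-0.003978419238310514 0.0 [ 0.42746375 -0.33757316 -1.05499224]
```

Request:
carry_out(
  rows="0 0 0 0;0 0 0 0;0 0 0 0;0 -1 -14 0;0 0 -14 0;0 0 0 0",
  claw=85,
)

```text
t: 9.32
eef_pos: [0.4779, 0.3859, 0.1122]
tool_rot: [-0.0, 0.656, 0.755, -0.002]
contact_force: [-0.2, -0.3, 0.0]
gripper_width: 0.995
grasp_force: 0.0
```

Request:
carry_out(
  rows="0 0 0 0;0 0 0 0;0 0 0 0;0 0 0 0;0 0 0 0",
  claw=0,
  force=70,
)

```text
t: 9.95
eef_pos: [0.4788, 0.387, 0.1146]
tool_rot: [-0.0, 0.656, 0.755, -0.0]
contact_force: [-2.4, -1.6, 2.1]
gripper_width: 0.084
grasp_force: 68.4
```

Request:
carry_out(
  rows="0 0 30 0;0 0 50 0;0 0 53 0;10 -40 0 0;13 -50 0 1;13 -50 0 1;13 -50 0 1;13 -50 0 0;12 -47 0 0;0 -40 0 0",
)

```text
t: 11.2
eef_pos: [0.5527, 0.0572, 0.2459]
tool_rot: [-0.0, 0.637, 0.771, -0.001]
contact_force: [0.4, -0.5, -6.6]
gripper_width: 0.084
grasp_force: 69.2
```

Request:
carry_out(
  rows="0 0 0 0;0 0 0 0;0 0 0 0",
)

```text
t: 11.58
eef_pos: [0.5525, 0.0612, 0.2467]
tool_rot: [-0.0, 0.635, 0.772, -0.0]
contact_force: [0.1, -0.3, -6.9]
gripper_width: 0.081
grasp_force: 69.2
```

```bash
cat > look.py <<'E'
import sys,pickle
from pm import *
ey=np.array([-ex[1],ex[0],0])
V={n:read_camera(n) for n in('scene','side','wrist')}; pickle.dump(V,open('look.pkl','wb'))
o=get_obs(); e=np.array(o['eef_pos']); print(o['t'],e.round(4),'ex',(e@ex).round(4),'ey',(e@ey).round(4),o['grasp_force'],np.round(o['contact_force'],1))
for n in sys.argv[1:]:
    for k in V: print(n,k,[(np.round(r['centre'],1).tolist(),round(r['confidence'],2)) for r in place_of(k,n)][:5])
E
python3 look.py hook_left bar_a hook_right
```

```text
11.725 [0.5528 0.0609 0.2471] ex 0.5543 ey -0.0452 69.17176723480225 [ 0.1  0.3 -6.3]
hook_left scene [([359.8, 195.7], 0.78)]
hook_left side [([291.7, 186.6], 0.82), ([251.6, 299.2], 0.38), ([314.7, 177.3], 0.17)]
hook_left wrist []
bar_a scene [([340.6, 173.0], 0.97), ([177.5, 262.1], 0.74), ([268.9, 222.9], 0.65), ([275.1, 249.7], 0.53)]
bar_a side [([370.5, 203.5], 0.96), ([367.1, 144.0], 0.9), ([314.5, 181.9], 0.67), ([352.3, 258.1], 0.55)]
bar_a wrist [([195.1, 297.1], 0.87), ([322.5, 267.2], 0.74), ([204.8, 77.7], 0.61)]
hook_right scene [([313.4, 217.8], 0.87), ([233.5, 337.3], 0.65)]
hook_right side [([300.7, 158.4], 0.84)]
hook_right wrist []
```

```bash
python3 - <<'E'
import pickle
from pm import *
ey=np.array([-ex[1],ex[0],0]); V=pickle.load(open('look.pkl','rb'))
for n,p,q in [('bar',(340.6,173),(314.5,181.9)),('hl',(359.8,195.7),(291.7,186.6)),('hr',(313.4,217.8),(300.7,158.4))]:
    x,r=tri([(V['scene'],np.array(p)),(V['side'],np.array(q))]); print(n,(x@ex).round(4),(x@ey).round(4),x[2].round(4),r)
for k in('scene','side'): print(k,'bar expect',proj(V[k],np.array([.5528,.0609,.2945])).round(1),'hl expect',proj(V[k],np.array([.631,.0758,.273])).round(1))
E
```

```text
bar 0.5665 -0.0464 0.3026 [[1.3, 0.9], [1.1, -0.8]]
hl 0.6354 -0.0443 0.2747 [[-0.1, -0.1], [-0.1, 0.1]]
hr 0.6338 -0.1799 0.271 [[-1.2, -0.8], [-0.9, 0.7]]
scene bar expect [339.4 174.4] hl expect [358.9 196.1]
side bar expect [319.8 183.9] hl expect [292.2 186.9]
```

Request:
carry_out(
  rows="20 4 1 0;20 4 0 0;20 4 0 0;19 3 0 0;0 0 0 0;0 0 0 0",
)

```text
t: 12.92
eef_pos: [0.6311, 0.0747, 0.2479]
tool_rot: [-0.001, 0.636, 0.772, -0.001]
contact_force: [-0.4, -0.8, -7.0]
gripper_width: 0.082
grasp_force: 69.2
```

```bash
python3 look.py bar_a hook_left
```

```text
13.075 [0.6314 0.0748 0.2484] ex 0.6341 ey -0.0464 69.17771816253662 [ 1.2 -1.  -5.7]
bar_a scene [([360.8, 186.8], 0.89), ([346.7, 198.7], 0.69), ([178.4, 265.0], 0.68), ([271.0, 225.1], 0.62), ([380.0, 312.2], 0.46)]
bar_a side [([351.0, 257.6], 0.81), ([290.0, 180.4], 0.8), ([369.7, 204.4], 0.74), ([365.9, 145.3], 0.58), ([303.0, 156.7], 0.2)]
bar_a wrist [([131.3, 298.0], 0.94), ([116.2, 75.9], 0.93), ([321.5, 267.5], 0.72)]
hook_left scene [([359.5, 194.5], 0.75)]
hook_left side [([290.3, 187.7], 0.67), ([288.1, 222.7], 0.27)]
hook_left wrist [([176.3, 85.4], 0.39)]
```

Request:
carry_out(
  rows="0 0 -18 0;0 0 -15 0;0 0 -15 0;0 0 -12 0;0 0 -8 0;0 0 0 0;0 0 0 0;0 0 0 0",
)

```text
t: 14.38
eef_pos: [0.632, 0.075, 0.1808]
tool_rot: [0.0, 0.636, 0.772, 0.0]
contact_force: [-2.8, -0.4, -0.8]
gripper_width: 0.082
grasp_force: 69.9
```

```bash
python3 look.py bar_a hook_left pointer
```

```text
14.525 [0.6322 0.075  0.1807] ex 0.635 ey -0.0463 69.8586094379425 [-1.8 -0.3 -0.8]
bar_a scene [([272.0, 226.8], 0.87), ([346.4, 196.7], 0.81), ([358.8, 209.5], 0.68), ([177.2, 263.6], 0.6)]
bar_a side [([365.6, 205.1], 0.71), ([350.5, 257.6], 0.7)]
bar_a wrist [([89.0, 336.7], 0.78), ([59.3, 66.7], 0.71), ([323.2, 266.6], 0.59), ([145.4, 284.0], 0.21)]
hook_left scene [([358.6, 211.9], 0.87), ([176.0, 266.8], 0.71), ([276.3, 250.8], 0.32)]
hook_left side [([298.4, 170.4], 0.73), ([294.0, 198.9], 0.72)]
hook_left wrist []
pointer scene [([377.8, 307.7], 0.92), ([378.2, 312.2], 0.22)]
pointer side [([248.6, 213.2], 0.83)]
pointer wrist []
```

Request:
carry_out(
  rows="0 0 0 0;0 0 0 0;0 0 0 0;0 0 0 0;0 0 40 0;0 0 50 0;0 0 60 0;-20 -10 40 0;-40 -20 0 0;-40 -20 0 0",
  claw=85,
)

```text
t: 16.23
eef_pos: [0.5312, 0.0245, 0.3709]
tool_rot: [0.0, 0.636, 0.772, 0.0]
contact_force: [0.4, 0.3, 0.9]
gripper_width: 0.995
grasp_force: 0.0
```

Request:
carry_out(
  rows="-40 0 0 0;-30 0 0 0;0 0 0 0;0 0 0 0;0 0 0 0",
)

```text
t: 16.85
eef_pos: [0.4627, 0.025, 0.3701]
tool_rot: [-0.0, 0.636, 0.772, -0.0]
contact_force: [0.2, -0.1, -0.5]
gripper_width: 0.994
grasp_force: 0.0
```

```bash
python3 look.py bar_a hook_left hook_right pointer mark; python3 - <<'E'
import pickle
from pm import *
V=pickle.load(open('look.pkl','rb')); c,s0,d0=pickle.load(open('v1.pkl','rb'))
# vertical profile over the scale, before / after, on face lines y=const
ey=np.array([-ex[1],ex[0],0])
cam=V['scene']
for nm,cm in(('before',s0),('after',cam)):
  g=cv2.cvtColor(cm['img'],cv2.COLOR_BGR2GRAY)
  zs=np.arange(.155,.030,-.001)
  acc=[]
  for yl in np.arange(-.115-.012,-.115+.013,.002):
    uv=np.array([proj(cm,ex*.796+ey*yl+np.array([0,0,z])) for z in zs]).astype(np.float32)
    acc.append(cv2.remap(g,uv[None,:,0],uv[None,:,1],cv2.INTER_CUBIC)[0])
  acc=np.mean(acc,0); print(nm,' '.join(f'{int(z*1000+.5)}:{int(v)}' for z,v in zip(zs,acc)))
E
```

```text
17.0 [0.4625 0.0251 0.37  ] ex 0.4588 ey -0.0632 0.0 [-0.7  0.6 -1.4]
bar_a scene [([178.3, 264.2], 0.95), ([265.3, 228.0], 0.88), ([347.2, 197.2], 0.75), ([355.7, 212.0], 0.69)]
bar_a side [([364.5, 144.1], 0.85), ([371.3, 201.7], 0.83), ([289.7, 199.3], 0.76), ([352.7, 257.6], 0.6)]
bar_a wrist [([286.4, 243.7], 0.91), ([308.8, 73.3], 0.67), ([490.7, 166.5], 0.58)]
hook_left scene [([359.8, 210.8], 0.57)]
hook_left side [([291.9, 199.0], 0.64), ([347.7, 281.1], 0.3)]
hook_left wrist []
hook_right scene [([311.6, 229.7], 0.76), ([359.8, 211.1], 0.66)]
hook_right side [([301.4, 168.4], 0.78)]
hook_right wrist [([312.8, 84.6], 0.25)]
pointer scene [([378.0, 308.4], 0.98)]
pointer side [([246.9, 212.1], 0.98)]
pointer wrist [([490.3, 168.8], 0.56)]
mark scene [([379.8, 312.4], 0.49)]
mark side []
mark wrist []
before 155:94 154:95 153:98 152:100 151:101 150:101 149:101 148:100 147:100 146:99 145:99 144:99 143:99 142:99 141:100 140:101 139:101 138:101 137:100 136:100 135:101 134:101 133:101 132:100 131:100 130:100 129:101 128:102 127:104 126:104 125:103 124:100 123:95 122:86 121:74 120:
[... 746 characters left out ...]
8 137:97 136:97 135:97 134:97 133:98 132:98 131:98 130:98 129:98 128:98 127:98 126:98 125:98 124:99 123:98 122:98 121:98 120:98 119:98 118:98 117:98 116:98 115:98 114:98 113:98 112:98 111:98 110:98 109:98 108:98 107:98 106:98 105:98 104:97 103:97 102:97 101:97 100:97 99:97 98:98 97:98 96:98 95:98 94:98 93:98 92:98 91:98 90:97 89:97 88:97 87:97 86:97 85:97 84:98 83:99 82:100 81:101 80:101 79:100 78:97 77:93 76:85 75:74 74:61 73:46 72:32 71:21 70:15 69:16 68:22 67:35 66:50 65:66 64:82 63:96 62:108 61:118 60:126 59:129 58:130 57:128 56:123 55:116 54:108 53:97 52:86 51:75 50:66 49:62 48:62 47:68 46:77 45:86 44:94 43:99 42:101 41:101 40:100 39:99 38:98 37:98 36:98 35:99 34:99 33:100 32:100 31:100
```

```bash
python3 - <<'E'
import pickle
from pm import *
from scipy.optimize import least_squares
c,s,d=pickle.load(open('v1.pkl','rb')); ey=np.array([-ex[1],ex[0],0])
def prof(cm,ks,zf,yl0=-.115):
  g=cv2.cvtColor(cm['img'],cv2.COLOR_BGR2GRAY); acc=[]
  for yl in np.arange(yl0-.012,yl0+.013,.002):
    uv=np.array([proj(cm,ex*k+ey*yl+np.array([0,0,zf])) for k in ks]).astype(np.float32)
    acc.append(cv2.remap(g,uv[None,:,0],uv[None,:,1],cv2.INTER_CUBIC)[0])
  return np.mean(acc,0)
ks=np.arange(.77,.87,.001)
p=prof(c,ks,.16); print('wrist z=.16',' '.join(f'{int(k*1000+.5)}:{int(v)}' for k,v in zip(ks,p)))
p=prof(s,ks[:60],.16); print('scene z=.16',' '.join(f'{int(k*1000+.5)}:{int(v)}' for k,v in zip(ks,p)))
E
```

```text
wrist z=.16 770:78 771:78 772:78 773:79 774:79 775:78 776:78 777:78 778:78 779:78 780:79 781:80 782:81 783:84 784:89 785:96 786:107 787:115 788:117 789:115 790:126 791:162 792:206 793:232 794:227 795:189 796:141 797:110 798:103 799:104 800:106 801:107 802:105 803:95 804:77 805:66 806:82 807:114 808:135 809:129 810:104 811:81 812:74 813:77 814:80 815:81 816:81 817:84 818:88 819:92 820:98 821:105 822:111 823:115 824:115 825:107 826:93 827:78 828:70 829:74 830:82 831:97 832:113 833:124 834:129 835:130 836:129 837:129 838:129 839:129 840:129 841:129 842:129 843:129 844:129 845:129 846:129 847:129 848:129 849:129 850:129 851:129 852:129 853:129 854:129 855:129 856:129 857:129 858:129 859:129 860:129 861:129 862:129 863:128 864:129 865:128 866:129 867:129 868:128 869:128
scene z=.16 770:62 771:62 772:62 773:62 774:62 775:60 776:60 777:61 778:62 779:63 780:64 781:63 782:61 783:60 784:63 785:71 786:82 787:91 788:95 789:92 790:88 791:93 792:114 793:144 794:168 795:178 796:164 797:133 798:103 799:93 800:95 801:99 802:101 803:101 804:100 805:100 806:99 807:99 808:100 809:100 810:101 811:100 812:100 813:100 814:99 815:99 816:101 817:103 818:103 819:98 820:85 821:63 822:39 823:27 824:33 825:51 826:70 827:87 828:98 829:106
```

Request:
carry_out(
  rows="-2 -30 0 10;-2 -30 -30 10;-2 -30 -30 10;-2 -30 -30 10;-4 -30 -40 2;0 0 0 0;0 0 0 0",
)

```text
t: 18.62
eef_pos: [0.4507, -0.1244, 0.241]
tool_rot: [0.0, 0.317, 0.948, 0.0]
contact_force: [0.0, -0.0, 0.2]
gripper_width: 0.998
grasp_force: 0.0
```

```bash
cat > fitbar.py <<'E'
import sys,pickle
from h import *
from scipy.optimize import differential_evolution
def fitbar(c,x0,y0,zb):
    g=cv2.GaussianBlur(cv2.cvtColor(c['img'],cv2.COLOR_BGR2GRAY),(0,0),1).astype(np.float32)
    f=K(c);M=c['world_to_cam']
    def samp(P):
        q=P@M[:3,:3].T+M[:3,3]; u=(c['cx']+f*q[:,0]/-q[:,2]).astype(np.float32);v=(c['cy']-f*q[:,1]/-q[:,2]).astype(np.float32)
        return cv2.remap(g,u[None],v[None],cv2.INTER_LINEAR,borderMode=cv2.BORDER_REPLICATE)[0]
    t=np.linspace(-.036,.036,40); ph=np.linspace(0,2*np.pi,90)
    def cost(p):
        x,y,th=p; b=np.array([np.cos(th),np.sin(th),0]);n=np.array([-b[1],b[0],0]);m=np.array([x,y,zb])
        L=m+np.outer(t,b); e=0
        for sg in(1,-1): e+=np.clip(np.abs(samp(L+sg*n*.0035)-samp(L+sg*n*.0065)),0,25).mean()
        C=np.array([x,y,zb-.060]);cir=np.stack([np.cos(ph),np.sin(ph),0*ph],1)
        r=np.clip(samp(C+cir*.0445)-samp(C+cir*.048),0,40).mean()
        return -e-r
    r=differential_evolution(cost,[(x0-.03,x0+.03),(y0-.03,y0+.03),(0,np.pi)],seed=1,popsize=25,maxiter=150,tol=1e-6)
    return r.x,r.fun,cost
if __name__=='__main__':
    if sys.argv[1]=='test': c=pickle.load(open('bar.pkl','rb'));o=None
    else: c=read_camera('wrist');pickle.dump(c,open('barX.pkl','wb'));o=get_obs()
    x0,y0,zb=map(float,sys.argv[2:5]); x,fn,_=fitbar(c,x0,y0,zb); print(x[:2].round(4),np.degrees(x[2]).round(1),fn)
    if o:
        from scipy.spatial.transform import Rotation as R
        q=o['tool_rot'];ty=R.from_quat([q[1],q[2],q[3],q[0]]).as_matrix()[:,1];fa=np.degrees(np.arctan2(ty[1],ty[0]))
        print('eef',np.round(o['eef_pos'],4),'q7',np.round(o['q'],2)[-1],'finger',fa.round(1),'turn',((np.degrees(x[2])-90-fa+90)%180-90).round(1),'shift',((x[:2]-o['eef_pos'][:2])*1e3).round(1),'bar px',proj(c,np.array([x[0],x[1],zb])).round(0))
        for r in outline_of('wrist','can_a'): print(np.round(r['centre']),round(r['confidence'],2),r['pixels'].sum())
        for r in place_of('wrist','bar_a'): print(np.round(r['centre']),round(r['confidence'],2),atz(c,r['centre'],zb).round(4))
E
python3 fitbar.py test .485 .38 .162; python3 fitbar.py now .430 -.110 .098
```

```text
[0.4775 0.3859] 96.8 -75.36168670654297
[ 0.4364 -0.1099] 142.5 -83.63418579101562
eef [ 0.4512 -0.1241  0.2414] q7 1.08 finger 53.1 turn -0.6 shift [-14.7  14.2] bar px [324. 162.]
[583. 208.] 0.9 11503
[326. 153.] 0.8 4633
[494.  25.] 0.75 5220
[234. 315.] 0.73 1351
[551. 286.] 0.71 10942
[326. 161.] 0.57 [ 0.4367 -0.1083  0.098 ]
```

Request:
carry_out(
  rows="-15 14 -50 0;0 0 -55 0;0 0 -50 0;0 0 -25 0;0 0 -11 0;0 0 0 0;0 0 0 0",
)

```text
t: 19.65
eef_pos: [0.4362, -0.111, 0.0505]
tool_rot: [0.001, 0.317, 0.948, 0.0]
contact_force: [-0.1, 0.1, -0.3]
gripper_width: 0.998
grasp_force: 0.0
```

Request:
carry_out(
  rows="0 0 0 0;0 0 0 0;0 0 0 0;0 0 0 0;0 0 0 0",
  claw=0,
)

```text
t: 20.27
eef_pos: [0.4354, -0.1108, 0.0494]
tool_rot: [0.0, 0.317, 0.948, 0.0]
contact_force: [0.3, 2.2, 1.5]
gripper_width: 0.083
grasp_force: 68.3
```

Request:
carry_out(
  rows="0 0 30 0;0 0 60 0;0 0 60 0;20 5 4 -7;30 7 0 -10;30 7 0 -10;30 7 0 -10;20 5 0 -5;9 3 0 0;0 0 0 0",
)

```text
t: 21.52
eef_pos: [0.5735, -0.0768, 0.2027]
tool_rot: [-0.001, 0.635, 0.772, -0.0]
contact_force: [0.7, 0.2, -2.5]
gripper_width: 0.088
grasp_force: 68.8
```

```bash
python3 look.py bar_a hook_left hook_right >lk.txt; cat lk.txt; python3 - <<'E'
import pickle
from pm import *
from scipy.spatial.transform import Rotation as R
q=get_obs()['tool_rot'];ty=R.from_quat([q[1],q[2],q[3],q[0]]).as_matrix()[:,1];print(np.degrees(np.arctan2(ty[1],ty[0])))
V=pickle.load(open('look.pkl','rb'))
e=np.array(get_obs()['eef_pos'])
for k in V: print(k,'bar expect',proj(V[k],e+[0,0,.0475]).round(1),'hr expect',proj(V[k],np.array([.6581,-.0605,.2275])).round(1),'hl expect',proj(V[k],np.array([.6316,.0758,.2275])).round(1))
E
```

```text
21.675 [ 0.573  -0.0776  0.2032] ex 0.5478 ey -0.1849 68.83981347084045 [ 0.2 -0.4 -2.8]
bar_a scene [([345.5, 197.3], 0.81), ([176.1, 264.6], 0.78), ([295.1, 204.1], 0.71), ([361.0, 210.0], 0.66)]
bar_a side [([352.3, 257.5], 0.98), ([327.7, 164.9], 0.87), ([368.1, 144.1], 0.65), ([290.8, 194.3], 0.58), ([298.7, 172.1], 0.22)]
bar_a wrist [([317.9, 266.1], 0.75)]
hook_left scene [([361.3, 213.6], 0.57)]
hook_left side [([291.7, 200.1], 0.9)]
hook_left wrist []
hook_right scene [([297.9, 236.3], 0.61), ([313.7, 230.6], 0.6)]
hook_right side [([301.0, 169.5], 0.57)]
hook_right wrist []
10.997730597750458
scene bar expect [291.8 206.9] hr expect [311.5 232.7] hl expect [358.5 211.3]
side bar expect [327.3 165.8] hr expect [300.  169.2] hl expect [292.4 198.6]
wrist bar expect [321.5 264. ] hr expect [482.8 243.8] hl expect [529.  -67.9]
```

Request:
carry_out(
  rows="20 4 0 0;20 4 0 0;20 4 0 0;15 3 0 0;10 2 0 0;0 0 0 0;0 0 0 0",
)

```text
t: 23.0
eef_pos: [0.6584, -0.0603, 0.2032]
tool_rot: [-0.0, 0.636, 0.771, -0.0]
contact_force: [0.3, 0.1, -2.1]
gripper_width: 0.082
grasp_force: 68.8
```

```bash
python3 look.py bar_a hook_right pointer
```

```text
23.15 [ 0.6586 -0.0603  0.2035] ex 0.6352 ey -0.1842 68.83131623268127 [ 0.2 -0.  -3. ]
bar_a scene [([359.7, 208.7], 0.96), ([176.7, 261.6], 0.93), ([312.2, 225.3], 0.85), ([347.3, 198.1], 0.73)]
bar_a side [([287.7, 195.4], 0.84), ([298.2, 162.5], 0.81), ([354.0, 260.8], 0.81), ([366.4, 145.6], 0.67), ([288.3, 235.6], 0.33)]
bar_a wrist [([322.0, 269.2], 0.8), ([310.3, 332.2], 0.41)]
hook_right scene [([312.4, 229.3], 0.68)]
hook_right side [([301.4, 169.0], 0.67)]
hook_right wrist []
pointer scene [([379.4, 308.6], 0.55)]
pointer side [([247.6, 210.9], 0.86)]
pointer wrist []
```

Request:
carry_out(
  rows="0 0 -15 0;0 0 -12 0;0 0 -10 0;0 0 -7 0;0 0 0 0;0 0 0 0;0 0 0 0",
)

```text
t: 24.48
eef_pos: [0.6594, -0.0601, 0.1598]
tool_rot: [0.0, 0.636, 0.772, 0.0]
contact_force: [-0.7, -0.1, -0.2]
gripper_width: 0.086
grasp_force: 69.1
```

```bash
cat > prof.py <<'E'
from pm import *
ey=np.array([-ex[1],ex[0],0]); cm=read_camera('scene'); g=cv2.cvtColor(cm['img'],cv2.COLOR_BGR2GRAY); zs=np.arange(.080,.035,-.001)
acc=[]
for yl in np.arange(-.127,-.102,.002):
    uv=np.array([proj(cm,ex*.796+ey*yl+np.array([0,0,z])) for z in zs]).astype(np.float32)
    acc.append(cv2.remap(g,uv[None,:,0],uv[None,:,1],cv2.INTER_CUBIC)[0])
print(get_obs()['t'],' '.join(f'{int(z*1000+.5)}:{int(v)}' for z,v in zip(zs,np.mean(acc,0))))
E
python3 prof.py; python3 look.py bar_a
```

```text
24.525 80:97 79:100 78:104 77:109 76:116 75:122 74:129 73:132 72:131 71:124 70:111 69:95 68:79 67:66 66:62 65:66 64:78 63:93 62:107 61:119 60:125 59:126 58:122 57:112 56:98 55:80 54:61 53:44 52:31 51:27 50:31 49:41 48:55 47:69 46:81 45:91 44:98 43:102 42:103 41:102 40:101 39:100 38:98 37:98 36:98
24.675 [ 0.6592 -0.06    0.1596] ex 0.6358 ey -0.184 69.13244605064392 [ 0.1 -0.2  0.6]
bar_a scene [([345.9, 198.4], 0.91), ([179.5, 264.5], 0.73), ([358.7, 214.6], 0.65), ([362.6, 309.6], 0.65), ([359.7, 216.5], 0.32)]
bar_a side [([349.8, 258.9], 0.98), ([288.7, 200.4], 0.83), ([301.5, 173.4], 0.8), ([368.2, 145.2], 0.72)]
bar_a wrist [([320.9, 265.7], 0.72)]
```

Request:
carry_out(
  rows="0 0 0 0;0 0 0 0;0 0 0 0;0 0 0 0;0 0 40 0;0 0 50 0;0 0 50 0;-20 -5 40 0;-40 -5 0 0;-40 0 0 0",
  claw=85,
)

```text
t: 26.08
eef_pos: [0.5581, -0.0707, 0.3398]
tool_rot: [0.001, 0.636, 0.771, 0.0]
contact_force: [0.0, 0.4, 0.2]
gripper_width: 0.995
grasp_force: 0.0
```

Request:
carry_out(
  rows="-30 0 0 0;0 0 0 0;0 0 0 0;0 0 0 0;0 0 0 0;0 0 0 0;0 0 0 0;0 0 0 0",
)

```text
t: 27.08
eef_pos: [0.5291, -0.07, 0.3393]
tool_rot: [0.0, 0.636, 0.772, 0.0]
contact_force: [0.7, -0.6, -0.4]
gripper_width: 0.99
grasp_force: 0.0
```

```bash
python3 prof.py; python3 look.py bar_a hook_left hook_right pointer mark stand; python3 - <<'E'
import pickle
from pm import *
V=pickle.load(open('look.pkl','rb'));V0=pickle.load(open('v1.pkl','rb'))
for n,p,q in [('ptr before',(380.9,294.8),(244.7,200.8)),('ptr mid',(378,308.4),(246.9,212.1))]:
    x,r=tri([(V['scene'],np.array(p)),(V['side'],np.array(q))]); print(n,(x@ex).round(4),x.round(4),r)
# bystanders/other cans unmoved: diff of side images
D=np.abs(V['side']['img'].astype(int)-V0[2]['img']).max(2)
for n,(x,y) in dict(carousel=(314,168),dome=(248,290),bottle=(417,188),clock=(380,312),can_b=(349,272),can_c=(362,165)).items(): print(n,(D[y-14:y+14,x-14:x+14]>50).mean().round(2))
E
```

```text
27.125 80:96 79:98 78:102 77:107 76:114 75:122 74:128 73:131 72:130 71:123 70:111 69:95 68:80 67:68 66:63 65:67 64:78 63:92 62:106 61:116 60:120 59:118 58:108 57:92 56:71 55:50 54:32 53:20 52:16 51:21 50:32 49:46 48:61 47:74 46:85 45:94 44:99 43:102 42:102 41:101 40:100 39:98 38:98 37:98 36:99
27.275 [ 0.529  -0.07    0.3393] ex 0.5061 ey -0.1691 0.0 [0.3 0.4 0.9]
bar_a scene [([359.7, 219.9], 0.95), ([313.7, 238.6], 0.94), ([345.3, 198.1], 0.93), ([178.9, 263.4], 0.68)]
bar_a side [([300.3, 168.6], 0.79), ([289.3, 200.0], 0.69), ([366.4, 146.1], 0.68), ([352.7, 257.7], 0.66), ([300.6, 174.8], 0.4)]
bar_a wrist [([467.2, 54.6], 0.88), ([444.3, 197.9], 0.65)]
hook_left scene [([358.6, 215.5], 0.62), ([344.4, 226.1], 0.37)]
hook_left side [([293.9, 205.8], 0.73)]
hook_left wrist []
hook_right scene [([312.3, 235.4], 0.97)]
hook_right side [([300.6, 175.1], 0.96)]
hook_right wrist []
pointer scene [([378.6, 313.2], 0.8)]
pointer side [([244.8, 216.2], 0.81)]
pointer wrist []
mark scene [([377.7, 310.1], 0.45)]
mark side []
mark wrist []
stand scene [([362.2, 311.8], 0.79)]
stand side [([266.8, 230.4], 0.77)]
stand wrist [([468.3, 122.1], 0.69)]
ptr before 0.8066 [0.8141 0.0384 0.1297] [[-0.8, -0.4], [-0.5, 0.2]]
ptr mid 0.8034 [0.8111 0.037  0.0795] [[-0.4, -0.2], [-0.3, 0.1]]
carousel 0.12
dome 0.0
bottle 0.2
clock 0.0
can_b 0.0
can_c 0.41
```

Request:
carry_out(
  rows="42 14 10 10;42 14 10 10;42 14 0 10;42 14 0 10;42 14 0 10;42 14 0 10;42 14 0 10;42 14 0 10;35 12 0 10;10 6 0 0",
)

```text
t: 29.42
eef_pos: [0.9092, 0.0605, 0.3531]
tool_rot: [-0.003, -0.097, 0.995, 0.0]
contact_force: [32.6, 3.9, 17.1]
gripper_width: 0.995
grasp_force: 0.0
```

Request:
carry_out(
  rows="0 0 -50 0;0 0 -50 0;0 0 -50 0;0 0 -30 0;0 0 0 0;0 0 0 0;0 0 0 0",
)

```text
t: 30.3
eef_pos: [0.9104, 0.06, 0.1818]
tool_rot: [0.002, -0.096, 0.995, -0.0]
contact_force: [0.3, -0.8, 0.7]
gripper_width: 0.995
grasp_force: 0.0
```

```bash
cat > top.py <<'E'
import pickle
from pm import *
ey=np.array([-ex[1],ex[0],0]); c=read_camera('wrist'); pickle.dump(c,open('top.pkl','wb')); o=get_obs()
W=np.linalg.inv(c['world_to_cam']);C=W[:3,3]; print(o['t'],np.round(o['eef_pos'],4),'cam',C.round(4),'ex',(C@ex).round(4),'ey',(C@ey).round(4),np.round(o['contact_force'],1),np.round(o['q'],2))
g=cv2.cvtColor(c['img'],cv2.COLOR_BGR2GRAY)
print('ptr px',proj(c,ex*.80+ey*-.115+[0,0,.06]),'top px',proj(c,ex*.796+ey*-.115+[0,0,.16]))
ks=np.arange(.765,.845,.001)
for zf in(.16,.058):
  acc=[]
  for yl in np.arange(-.127,-.102,.002):
    uv=np.array([proj(c,ex*k+ey*yl+np.array([0,0,zf])) for k in ks]).astype(np.float32)
    acc.append(cv2.remap(g,uv[None,:,0],uv[None,:,1],cv2.INTER_CUBIC)[0])
  print('z',zf,' '.join(f'{int(k*1000+.5)}:{int(v)}' for k,v in zip(ks,np.mean(acc,0))))
E
python3 top.py; python3 prof.py
```

```text
30.35 [0.9101 0.06   0.1814] cam [0.845  0.0462 0.3597] ex 0.8385 ey -0.115 [0.4 0.2 0.9] [-0.16  0.95  0.07  0.75 -0.06  1.44  1.65]
ptr px [321.62531894  70.25794027] top px [321.68691995  39.07278866]
z 0.16 765:0 766:0 767:0 768:0 769:0 770:0 771:0 772:0 773:0 774:0 775:0 776:93 777:104 778:104 779:103 780:103 781:103 782:104 783:104 784:104 785:104 786:106 787:106 788:105 789:99 790:87 791:77 792:178 793:227 794:219 795:133 796:88 797:90 798:91 799:91 800:91 801:91 802:91 803:91 804:91 805:91 806:89 807:105 808:189 809:134 810:70 811:61 812:42 813:36 814:54 815:76 816:77 817:78 818:88 819:92 820:95 821:96 822:78 823:54 824:68 825:75 826:80 827:100 828:106 829:109 830:114 831:119 832:122 833:122 834:122 835:122 836:122 837:123 838:122 839:122 840:123 841:122 842:123 843:122 844:123
z 0.058 765:85 766:73 767:79 768:147 769:207 770:217 771:214 772:182 773:118 774:90 775:90 776:91 777:91 778:91 779:91 780:91 781:91 782:91 783:91 784:91 785:91 786:91 787:91 788:91 789:90 790:87 791:108 792:169 793:188 794:131 795:76 796:74 797:61 798:44 799:39 800:36 801:44 802:64 803:76 804:77 805:75 806:75 807:80 808:85 809:88 810:92 811:96 812:97 813:86 814:67 815:54 816:59 817:71 818:75 819:75 820:82 821:100 822:109 823:110 824:113 825:117 826:120 827:122 828:122 829:122 830:122 831:122 832:122 833:122 834:122 835:122 836:122 837:122 838:122 839:122 840:122 841:123 842:122 843:123 844:123
30.4 80:99 79:101 78:105 77:110 76:117 75:123 74:129 73:133 72:132 71:126 70:114 69:98 68:82 67:69 66:65 65:69 64:80 63:95 62:109 61:120 60:124 59:122 58:112 57:95 56:73 55:50 54:31 53:19 52:16 51:21 50:32 49:46 48:61 47:74 46:85 45:94 44:100 43:104 42:106 41:105 40:104 39:103 38:102 37:101 36:101
```

```bash
python3 look.py bottle carousel dome clock can_a bar_a
```

```text
30.55 [0.9093 0.06   0.1796] ex 0.9042 ey -0.1137 0.0 [-0.2  0.   0.1]
bottle scene [([359.0, 213.2], 0.33)]
bottle side [([415.1, 200.4], 0.61)]
bottle wrist []
carousel scene [([235.8, 337.1], 0.75), ([311.7, 237.8], 0.52)]
carousel side [([312.5, 177.2], 0.95)]
carousel wrist []
dome scene [([435.2, 261.9], 0.64)]
dome side [([248.9, 303.5], 0.64), ([354.0, 259.9], 0.53), ([289.7, 240.4], 0.17)]
dome wrist [([607.9, 8.2], 0.57)]
clock scene [([356.2, 199.3], 0.63), ([377.9, 311.5], 0.55), ([360.0, 215.0], 0.49)]
clock side [([383.3, 324.8], 0.78)]
clock wrist [([605.0, 10.9], 0.32)]
can_a scene [([358.1, 262.3], 0.95), ([345.0, 224.9], 0.92), ([316.6, 265.5], 0.65), ([208.3, 241.4], 0.63), ([188.3, 298.1], 0.55)]
can_a side [([361.9, 172.8], 0.95), ([288.2, 238.5], 0.87), ([298.2, 195.9], 0.84), ([379.6, 323.8], 0.48), ([247.1, 217.4], 0.2)]
can_a wrist []
bar_a scene [([345.8, 200.0], 0.86), ([179.0, 264.7], 0.85), ([312.9, 237.1], 0.64), ([358.1, 217.8], 0.63)]
bar_a side [([350.0, 258.7], 0.97), ([367.5, 146.1], 0.65), ([288.0, 200.5], 0.59), ([298.9, 173.7], 0.56), ([266.6, 232.0], 0.27)]
bar_a wrist []
```

```bash
python3 -c "
from station import *
print(hand_in())"
```

```text
the job is handed in; nothing more can be done
None
```

I hung can_d on the left hook and can_a on the right and handed in. By my measurement the pointer rests between the two long lines. The steep camera angle leaves that reading a few mm uncertain, so can_b instead of can_a is not fully ruled out. Cans b and c and the other things look unmoved, I viewed 11 pictures against the limit of 10, and I got no verdict back from the hand-in.

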